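# Draw the rolling pin out from under the cover strip of a utensil box

## Robot

A 6-joint arm with a two-finger parallel gripper is mounted at the origin on a cart in front of the work surface, level with it; the furniture and walls round the work are solid. World frame = base frame: x ahead of the robot, y to its left, z up, the work surface at z = 0. Lengths are in m, angles in degrees, forces in N, time in s.
With the tool pointing down it reaches from about 0.4 to 0.825 m from the base axis. Payload 7 kg.
Tool frame: the origin (TCP) lies on the front face of the gripper's body, between the roots of the fingers; the fingertips stand 66 mm ahead of it and the grasp point (between the pads) lies 47 mm ahead of it; z points along the fingers, y is the line along which they close (so a half turn about z gives the same grasp; the last joint's range is limited). The gripper opens to 88 mm and grips with 3 to 60 N. Pads are 19 mm wide; open, the fingers measure 130 mm over their backs; the gripper's body (78 mm by 193 mm) begins 47 mm behind the grasp point.
Start: joints at [87.153, 20.546, 0.682, 0, -70.136, -16.507], TCP at [0.224, 0.637, 0.292] pointing down, gripper open.
Joint ranges: [-176.03, 176.03], [-82.01, 121.73], [-58.28, 71.71], [-173.87, 95.51], [-174.79, -0.11], [-173.66, 173.66]. Speed limits (degrees/s): [136.94, 136.94, 172.46, 180, 180, 180].

## Interface

Orientations are given as [roll, pitch, yaw] about the fixed x, y, z axes, in that order (R = Rz(yaw) Ry(pitch) Rx(roll)).
In Python, from plant import ctrl gives the robot as it stands.
- The arm moves only by the tool send_rows, never from a script. Its argument "deltas" is a list of rows, each a list of 2 entries, a list of its own where there are three numbers: the shift along the tool's x, y, z each as a share of 800 mm, from -1 to 1, then the turn about the tool's z as a share of 90 degrees, from -1 to 1. A call has exactly 5 rows; each row is the pose to reach, as a shift and turn from the pose commanded when the call began, along the tool's axes at that moment; what a row does not reach only later rows make up. A row lasts 1/12 s, in which the tool goes at most 41.7 mm and 7.16 degrees, less where a joint would pass 70% of its speed; a pose out of reach is approached as far as the arm can. A call with a number of a shift or a turn outside -1 to 1 is refused whole. A call with a gripper value outside its range is refused whole. "gripper" is the opening, from 0 (shut) to 1 (fully open), set as the call begins (left out, the last holds). The fingers move at their own pace and stop on an object; the grip force is fixed at half the most. Time passes only in rows, so rows that repeat a pose let the fingers close, or fill a call up. It gives the time, the measured TCP pose, the force, the opening and the grip force at its end, in the units of the state.
- ctrl.get_obs(): the state, without advancing time (a new reading comes with each control period).
- ctrl.snapshot(name): name is "scene" or "top" or "wrist"; returns a dict with "color" (384x512x3 uint8, red, green, blue), "vertical_fov" (degrees; the focal length in pixels is half the picture's height over the tangent of half this angle, whatever the lens; pixels are square), "cx", "cy" (the principal point, pixels), "k1" (the pictures are not rectified: a ray, as slopes to the right and down, at radius r is drawn at 1 + k1 r^2 times it, then the intrinsics apply), "rvec" (rotation vector, rad) and "tvec" (3), from world to camera coordinates, as OpenCV has them. Camera axes: x right, y down, z forward; pixel columns grow to the right and rows downward; lengths in m; the calibration is good to about 2 mm. A picture is of the moment at which its call begins. There is no depth.
- ctrl.close_job(): hands the job in; it is judged then, once.
Trained networks look in a picture, given as the dict that the camera call returned (one of the last four; its "shot" number tells which), for a name from the list of things; names that differ only in an ending like _2 or _b are one class to them, and where a whole thing is asked for, a point or a joint stands for the part that bears it (a point fixed in the world has none). Each returns a list of dicts, best first, with "conf" (0 to 1); they miss things now and then, are a little off and sometimes report something else, mostly with a low value. They report only what shows in the picture. A call takes as long as a camera call. They do not tell look-alikes from the thing itself.
- ctrl.boxes_of(picture, thing): "xy" ([column, row] as shares, 0 to 1, of the picture: columns of its width, rows of its height, amid what is visible of it).
- ctrl.cut_out(picture, thing): "pixels" (384x512 bool, what is visible of it) and "xy" ([column, row] as shares, 0 to 1, of the picture: columns of its width, rows of its height, amid what is visible of it).
The state is a dict: "clock": time; "joint_pos": joint angles; "qvel": joint speeds; "tau": joint torques, N m; "tool_pos": TCP position; "orientation": TCP orientation; "force": force on the tool from outside, world axes, zero at the start; "moment": the same for the moment, N m; "opening": finger opening in m; "gripper_force": force on a finger pad.
Only numpy, scipy, OpenCV 4.12 (cv2) and the standard library are available. Lean on these libraries where they do the work, as an engineer would, in place of code of your own. Each camera call takes 0.05 s, during which the arm holds its last target. There are 200 camera calls.

## Task

The rolling pin lies in the wooden utensil box with its middle under the fixed cover strip, and a spice jar stands beside it at one end. Take the pin at the end away from the jar, tip that end up and draw the pin out slantwise through the opening there, leaving the jar and the tea light where they stand. Finish while holding the whole pin still in the air, gripped in the fingers, at least 5 cm above the top of the box: do not put it down or let go.

Things in the scene. Friction and masses are not known exactly. Their poses are not given: they have to be found in the camera images.
- utensil_box: Fixed open-topped box of pale wood, 172 (x) x 346 (y) x 100 mm high, standing on the counter (z = 0); origin at the centre of its underside, y along its length, z up. Inside 160 x 330 mm; floor top 6 mm and rim 100 mm above the origin; side walls 6 mm, end walls 8 mm thick. A cover strip over its middle leaves at each end an opening 160 (x) x 130 (y) mm.
- cover (a point): Centre of the top face of the fixed darker wooden cover strip that spans the middle of the box at rim height: 70 mm wide along the box's y, full width along x, 6 mm thick (underside 94 mm above the counter). Axes as the box.
- rests (a point): Point under the cover strip, in the middle between the two rests that carry the pin, at the height of their tops (24 mm above the counter). The rests are bars across the box at 22 mm either side along its y, 10 mm thick, with ears 8 mm higher that stand 17 mm either side of the pin's axis.
- pin_center (a point): Centre of the loose pale wooden rolling pin, about 160 g, 240 mm long: barrel 28 mm diameter, 150 mm long, with a handle of 18 mm diameter and 45 mm length at each end, both alike. Its length is this frame's y. At the start it lies level on the rests, along the box's y, its axis 38 mm above the counter, each end 77 to 93 mm beyond the cover strip.
- pin_end_a (a point): Middle of the pin's end face at +120 mm along the pin's y axis (on its axis).
- pin_end_b (a point): Middle of the pin's end face at -120 mm along the pin's y axis (on its axis).
- jar_center (a point): Centre (half-way up) of the red-capped spice jar, 45 mm diameter, 106 mm tall, loose, standing on the box floor in one of the two openings, beside the pin; which end varies. Leave it alone.
- candle_center (a point): Centre (half-way up) of the tea light, 38 mm diameter, 15 mm high, loose, on the box floor in the other opening, to one side of the pin's handle and lower than it. Leave it alone.
There are look-alikes about, which are no part of the job. What is shaped like the part that bears jar_center but blue or white is not meant.

How it is judged:
By the outcome, as a careful person would: the job done as asked, in the order asked, and still so for the second after the job is handed in, while the arm keeps its last pose, push and grip.
It also fails if it takes over 42 s, if anything falls off the work surface, if the arm or the gripper's body presses on something with over 40 N, if the wrist force passes 120 N, or if a joint passes its speed limit or range.

## Working session

There is one attempt and no reset: what is moved stays moved. The work goes in short steps, Python scripts to look and compute and a tool call to move; the robot and the scene stay as the last step left them, time stands still between calls to the robot, and variables do not carry over. Pictures are saved under pics/ and viewed, at most 10 in all, crops included, and the job is handed in when it is done.

Besides the shell and the picture viewer there is one more tool, called after ">>>" as name(argument=value, ...) on one line, values as JSON. send_rows: Moves the arm, as the interface text tells. Shift numbers are shares of 800 mm and turn numbers shares of 90 degrees, none past 1 either way. Its arguments: {"type":"object","properties":{"deltas":{"type":"array","items":{"type":"array"}},"gripper":{"type":"number"}},"required":["deltas"]}

```bash
ls; mkdir -p pics
python3 - <<'E'
from plant import ctrl
import cv2,numpy as np
o=ctrl.get_obs();print({k:np.round(v,3).tolist() for k,v in o.items()})
ims=[]
for n in ["scene","top"]:
    p=ctrl.snapshot(n);print(n,{k:(np.round(v,4).tolist() if k!='color' else 0) for k,v in p.items()})
    cv2.imwrite(f"pics/{n}0.png",p["color"][:,:,::-1])
    for t in ["utensil_box","cover","pin_center","pin_end_a","jar_center","candle_center"]:
        try:print(t,[(np.round(np.array(d["xy"])*[512,384],1).tolist(),round(d["conf"],2)) for d in ctrl.boxes_of(p,t)])
        except Exception as e:print(t,e)
E
```

```text
pics
{'clock': 0.0, 'joint_pos': [87.151, 20.592, 0.634, -0.019, -70.137, -16.508], 'qvel': [0.032, -0.054, -0.037, 0.005, -0.054, 0.018], 'tau': [-0.0, -58.271, 29.305, 6.998, 0.007, -0.0], 'tool_pos': [0.224, 0.636, 0.291], 'orientation': [179.904, -0.01, -19.363], 'force': [-0.957, -0.163, -0.435], 'moment': [-0.032, 0.016, -0.025], 'gripper_force': 0.0, 'opening': 0.087}
scene {'color': 0, 'vertical_fov': 57.5895, 'cx': 255.843, 'cy': 185.6605, 'k1': -0.0451, 'rvec': [0.8549, -2.3619, 1.2409], 'tvec': [0.3574, 0.2436, 0.6196], 'shot': 1}
utensil_box [([242.8, 197.9], 0.86)]
cover [([241.4, 196.4], 0.68)]
pin_center [([297.2, 174.4], 0.69), ([233.6, 208.1], 0.65)]
pin_end_a [([235.8, 208.6], 0.65)]
jar_center [([328.2, 163.8], 0.97), ([312.1, 146.9], 0.63), ([300.0, 173.2], 0.57)]
candle_center []
top {'color': 0, 'vertical_fov': 50.0078, 'cx': 263.5037, 'cy': 189.8686, 'k1': -0.0433, 'rvec': [2.1521, -2.1933, 0.0833], 'tvec': [-0.0153, 0.4934, 0.915], 'shot': 2}
utensil_box [([251.2, 186.1], 0.59)]
cover [([253.2, 185.5], 0.88)]
pin_center [([232.5, 190.8], 0.56)]
pin_end_a [([253.2, 184.2], 0.7), ([232.3, 188.1], 0.67)]
jar_center [([365.7, 220.4], 0.88), ([389.6, 184.6], 0.87), ([304.8, 218.3], 0.56)]
candle_center [([215.4, 162.5], 0.73), ([305.3, 218.5], 0.7)]
```

```bash
python3 -c "
import cv2
cv2.imwrite('pics/t.png',cv2.resize(cv2.imread('pics/top0.png')[80:290,120:400],None,fx=2.8,fy=2.8))"
```

```text
(no output)
```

View pics/t.png

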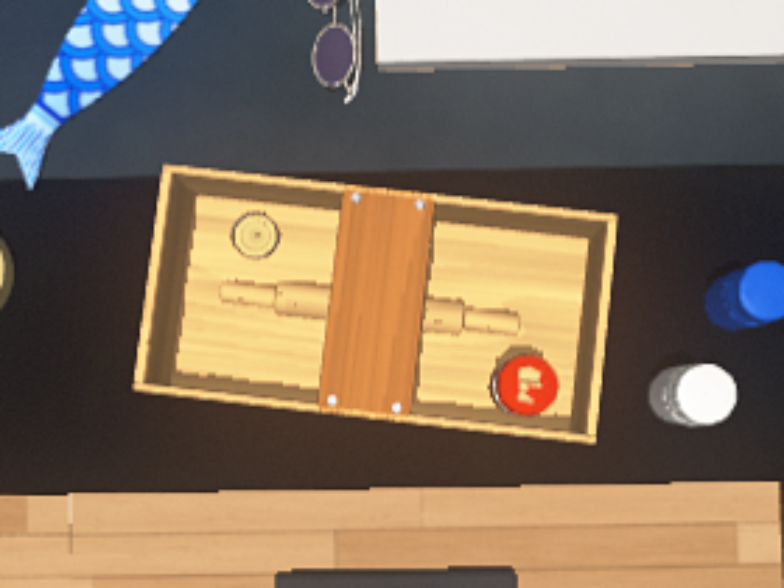

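View pics/scene0.png

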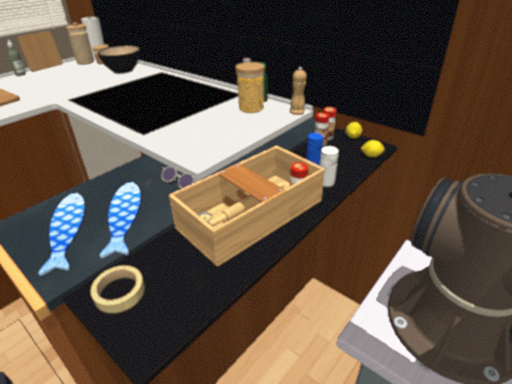

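```bash
cat > h.py <<'E'
import numpy as np,cv2
def world(p,px,z):
    f=192/np.tan(np.radians(p["vertical_fov"])/2)
    u=((np.atleast_2d(px).astype(float))-[p["cx"],p["cy"]])/f
    s=u.copy()
    for _ in range(20): s=u/(1+p["k1"]*(s**2).sum(1,keepdims=True))
    R=cv2.Rodrigues(np.array(p["rvec"],float))[0];t=np.array(p["tvec"],float)
    d=np.c_[s,np.ones(len(s))]@R; c=-R.T@t
    return c+d*((z-c[2])/d[:,2])[:,None]
E
cat > plan.py <<'E'
import numpy as np
s=97.  # grip distance from pin centre
a=np.linspace(-120,120,97)
r=np.where(abs(a)<=75,14,9.)
P=np.r_[np.c_[a,r],np.c_[a,-r],[[-120,0],[120,0],[-120,5],[-120,-5],[-75,14],[75,14],[-75,-14],[75,-14]]]
off=0
boxes=[(-35,35,94,100),(17,27,0,24),(-27,-17,0,24),(-165,165,-20,6),(165,173,0,100),(-173,-165,0,100)]
def free(y,z,t,m=0):
    c,sn=np.cos(t),np.sin(t); X=y+(P[:,0]-s)*c-P[:,1]*sn; Z=z+(P[:,0]-s)*sn+P[:,1]*c
    if any(((X>b[0]-m)&(X<b[1]+m)&(Z>b[2]-m)&(Z<b[3]+m)).any() for b in boxes): return False
    # box corners inside pin
    for b in boxes:
        for cy in b[:2]:
            for cz in b[2:]:
                u=(cy-y)*c+(cz-z)*sn+s; v=-(cy-y)*sn+(cz-z)*c
                if abs(u)<120+m and abs(v)<(14 if abs(u)<75+m else 9)+m: return False
    return True
def run(wps,model,shift=0,m=0):
    y,z=wps[0]; t=0.; D=np.radians(.25); out=[]
    for w in wps[1:]:
        n=int(np.ceil(np.hypot(w[0]-y,w[1]-z)/0.5)); y0,z0=y,z
        for i in range(1,n+1):
            y=y0+(w[0]-y0)*i/n; z=z0+(w[1]-z0)*i/n
            if not free(y+shift,z,t,m):
                for k in range(1,13):
                    if free(y+shift,z,t+k*D,m): t+=k*D;break
                    if free(y+shift,z,t-k*D,m): t-=k*D;break
                else: return "JAM",round(y),round(z),round(np.degrees(t)),out
            if model=="grav":
                while t<1.5 and free(y+shift,z,t+D,m): t+=D
        out.append((round(y),round(z),round(np.degrees(t))))
    return out
if __name__=="__main__":
    S=[97,39]
    for name,w in {"A":[S,[97,70],[110,95],[125,125],[150,160],[200,200],[260,260]],
     "B":[S,[100,80],[115,115],[130,150],[140,200],[180,260]],
     "C":[S,[95,70],[95,100],[95,130],[105,170],[120,220],[150,300]],
     "D":[S,[97,65],[115,100],[140,130],[190,170],[260,220]]}.items():
        for mod in("grav","stick"):
            for sh in(-8,8): print(name,mod,sh,run(w,mod,sh))
E
python3 - <<'E'
from plant import ctrl
from h import *
p=ctrl.snapshot("top")
c=lambda L:np.array(L)/2.8+[120,80]
rim=world(p,c([[163,165],[617,213],[595,443],[134,389]]),.1)
q=np.roll(rim,-1,0)-rim;print("rim",rim.round(3).tolist(),np.linalg.norm(q,axis=1).round(3),rim.mean(0).round(4))
print(np.degrees(np.arctan2(q[:,1],q[:,0])).round(1))
pe=world(p,c([[220,291],[520,321]]),.038);print("pin",pe.round(4).tolist(),np.linalg.norm(pe[1]-pe[0]),np.degrees(np.arctan2(*(pe[0]-pe[1])[1::-1])))
print("shoulders",world(p,c([[275,298],[464,316]]),.038).round(4).tolist())
print("candle",world(p,c([[256,235]]),.021),"jar",world(p,c([[527,385]]),.112))
for t in["utensil_box","cover","pin_center"]:
    for d in ctrl.cut_out(p,t)[:2]:
        m=d["pixels"].astype(np.uint8);pts=np.argwhere(m)[:,::-1]
        b=cv2.boxPoints(cv2.minAreaRect(pts.astype(np.float32)))
        w=world(p,b,.038 if "pin" in t else .1);print(t,round(d["conf"],2),len(pts),w.mean(0).round(4),w[:,:2].round(3).tolist())
E
python3 plan.py
```

```text
rim [[0.598, 0.153, 0.1], [0.554, -0.188, 0.1], [0.383, -0.166, 0.1], [0.429, 0.175, 0.1]] [0.343 0.172 0.343 0.17 ] [ 0.4912 -0.0064  0.1   ]
[-97.3 172.6  82.3  -7.3]
pin [[0.5077, 0.1205, 0.038], [0.479, -0.1187, 0.038]] 0.2409135071364689 83.1594469211455
shoulders [[0.5012, 0.0765, 0.038], [0.4839, -0.0742, 0.038]]
candle [[0.55498077 0.09362182 0.021     ]] jar [[ 0.42679952 -0.11554945  0.112     ]]
utensil_box 0.94 12312 [ 0.4932 -0.0057  0.1   ] [[0.429, 0.177], [0.603, 0.157], [0.556, -0.191], [0.384, -0.166]]
cover 0.67 12290 [ 0.4927 -0.0052  0.1   ] [[0.43, 0.179], [0.604, 0.159], [0.555, -0.193], [0.383, -0.167]]
pin_center 0.7 720 [0.4937 0.0014 0.038 ] [[0.496, 0.122], [0.523, 0.118], [0.492, -0.119], [0.464, -0.115]]
A grav -8 ('JAM', 135, 139, 34, [(97, 70, 15), (110, 95, 22), (125, 125, 31)])
A grav 8 [(97, 70, 13), (110, 95, 21), (125, 125, 30), (150, 160, 41), (200, 200, 59), (260, 260, 54)]
A stick -8 ('JAM', 135, 139, 34, [(97, 70, 0), (110, 95, 13), (125, 125, 30)])
A stick 8 [(97, 70, 0), (110, 95, 11), (125, 125, 26), (150, 160, 34), (200, 200, 35), (260, 26
[... 165 characters left out ...]
 29, [(100, 80, 0), (115, 115, 27)])
B stick 8 ('JAM', 128, 145, 34, [(100, 80, 0), (115, 115, 23)])
C grav -8 ('JAM', 95, 102, 24, [(95, 70, 15), (95, 100, 23)])
C grav 8 ('JAM', 95, 113, 27, [(95, 70, 14), (95, 100, 23)])
C stick -8 ('JAM', 95, 102, 23, [(95, 70, 0), (95, 100, 22)])
C stick 8 ('JAM', 95, 113, 27, [(95, 70, 0), (95, 100, 17)])
D grav -8 [(97, 65, 13), (115, 100, 23), (140, 130, 31), (190, 170, 40), (260, 220, 48)]
D grav 8 [(97, 65, 11), (115, 100, 22), (140, 130, 29), (190, 170, 46), (260, 220, 44)]
D stick -8 [(97, 65, 0), (115, 100, 16), (140, 130, 28), (190, 170, 32), (260, 220, 32)]
D stick 8 [(97, 65, 0), (115, 100, 13), (140, 130, 25), (190, 170, 29), (260, 220, 29)]
```

>>> send_rows(deltas=[[[0.555,0.519,0],0.863],[[0.555,0.519,0],0.863],[[0.555,0.519,0],0.863],[[0.555,0.519,0],0.863],[[0.555,0.519,0],0.863]], gripper=0.7)

```text
clock: 1.32
tool_pos: [0.3206, 0.4504, 0.2922]
orientation: [-180.0, 0.0, -55.5]
force: [0.3, -0.0, -0.4]
opening: 0.0632
gripper_force: 0.0
```

```bash
cat > go.py <<'E'
import sys,numpy as np
from plant import ctrl
def delta(x,y,z,yaw):
    o=ctrl.get_obs();p=np.array(o["tool_pos"]);ps=np.radians(o["orientation"][2])
    d=np.array([x,y,z])-p
    t=(o["orientation"][2]-yaw+180)%360-180
    print("pose",p.round(4),np.round(o["orientation"],2),"F",np.round(o["force"],1),"open",round(o["opening"],4),"grip",o["gripper_force"],"t",o["clock"])
    print("delta",np.round(np.array([d[0]*np.cos(ps)+d[1]*np.sin(ps),d[0]*np.sin(ps)-d[1]*np.cos(ps),-d[2]])/.8,4),"turn",round(t/90,3))
if __name__=="__main__": delta(*map(float,sys.argv[1:]))
E
python3 go.py 0.505 0.0975 0.24 -97.1
```

```text
pose [0.3206 0.4504 0.2922] [-1.7998e+02  1.0000e-02 -5.5490e+01] F [ 0.3 -0.  -0.4] open 0.0632 grip 0.0 t 1.3167
delta [0.494  0.06   0.0653] turn 0.462
```

>>> send_rows(deltas=[[[0.494,0.06,0],0.462],[[0.494,0.06,0],0.462],[[0.494,0.06,0],0.462],[[0.494,0.06,0.03],0.462],[[0.494,0.06,0.03],0.462]])

```text
clock: 1.73
tool_pos: [0.418, 0.2665, 0.2855]
orientation: [-179.9, 0.1, -91.3]
force: [1.4, 0.4, -0.0]
opening: 0.0613
gripper_force: 0.0
```

```bash
python3 go.py 0.505 0.0975 0.24 -97.1
```

```text
pose [0.418  0.2665 0.2855] [-1.7994e+02  8.0000e-02 -9.1300e+01] F [ 1.4  0.4 -0. ] open 0.0613 grip 0.0 t 1.7333
delta [ 0.2088 -0.1135  0.0568] turn 0.064
```

>>> send_rows(deltas=[[[0.209,-0.1135,0.057],0.064],[[0.209,-0.1135,0.057],0.064],[[0.209,-0.1135,0.057],0.064],[[0.209,-0.1135,0.057],0.064],[[0.209,-0.1135,0.057],0.064]])

```text
clock: 2.15
tool_pos: [0.506, 0.0968, 0.2387]
orientation: [180.0, -0.0, -96.8]
force: [0.5, 0.8, -0.5]
opening: 0.0611
gripper_force: 0.0
```

```bash
python3 go.py 0.505 0.0975 0.24 -97.1
python3 - <<'E'
from plant import ctrl
import cv2,numpy as np
p=ctrl.snapshot("wrist");np.save("w.npy",{k:v for k,v in p.items()},allow_pickle=True)
cv2.imwrite("pics/w1.png",p["color"][:,:,::-1])
E
```

```text
pose [0.506  0.0968 0.2387] [ 1.7999e+02 -1.0000e-02 -9.6790e+01] F [ 0.5  0.8 -0.5] open 0.0611 grip 0.0 t 2.15
delta [-0.0007  0.0014 -0.0016] turn 0.003
```

View pics/w1.png

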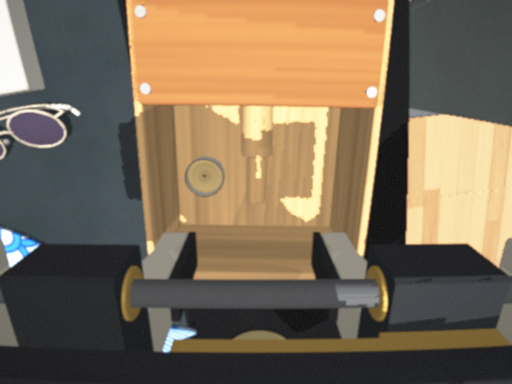

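Run:
```python
import numpy as np,cv2
from h import *
p=np.load("w.npy",allow_pickle=True).item()
print("barrel@strip",world(p,[[244,106],[271,106]],.038).round(4).tolist())
print("shoulder L/R",world(p,[[243,155],[272,155]],.038).round(4).tolist())
print("strip edge ends",world(p,[[136,103],[378,108]],.1).round(4).tolist())
a=p["color"][85:235,170:340,::-1]
a=np.clip(a.astype(float)*1.3,0,255).astype(np.uint8)
cv2.imwrite("pics/w1c.png",cv2.resize(a,None,fx=4,fy=4,interpolation=cv2.INTER_CUBIC))
```

```text
barrel@strip [[0.5072, 0.0312, 0.038], [0.4841, 0.034, 0.038]]
shoulder L/R [[0.5136, 0.0739, 0.038], [0.4877, 0.077, 0.038]]
strip edge ends [[0.5781, 0.0161, 0.1], [0.4136, 0.0392, 0.1]]
```

View pics/w1c.png

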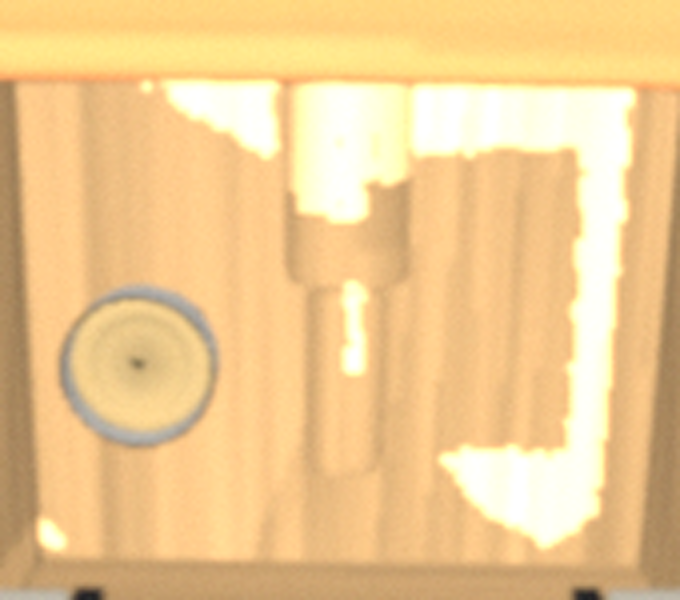

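>>> send_rows(deltas=[[[-0.001,0.0026,0.05],0.003],[[-0.001,0.0026,0.09],0.003],[[-0.001,0.0026,0.13],0.003],[[-0.001,0.0026,0.16],0.003],[[-0.001,0.0026,0.16],0.003]])

```text
clock: 2.62
tool_pos: [0.501, 0.0992, 0.107]
orientation: [179.6, -0.2, -97.1]
force: [-0.9, -0.5, 0.3]
opening: 0.0611
gripper_force: 0.0
```

```bash
python3 go.py 0.504 0.098 0.1015 -97.0
```

```text
pose [0.501  0.0992 0.107 ] [179.64  -0.25 -97.07] F [-0.9 -0.5  0.3] open 0.0611 grip 0.0 t 2.6167
delta [ 0.0011 -0.0039  0.0069] turn -0.001
```

>>> send_rows(deltas=[[[0,0,0.003],0],[[0,0,0.005],0],[[0,0,0.005],0],[[0,0,0.005],0],[[0,0,0.005],0]])

```text
clock: 3.03
tool_pos: [0.5041, 0.1011, 0.1086]
orientation: [-179.9, 0.1, -97.0]
force: [0.3, -0.5, 0.4]
opening: 0.0614
gripper_force: 0.0
```

```bash
python3 go.py 0.504 0.098 0.1015 -97.0
```

```text
pose [0.5041 0.1011 0.1086] [-1.7989e+02  9.0000e-02 -9.6990e+01] F [ 0.3 -0.5  0.4] open 0.0614 grip 0.0 t 3.0333
delta [ 0.0038 -0.0004  0.0088] turn 0.0
```

>>> send_rows(deltas=[[[0.003,0,0.003],0],[[0.003,0,0.0065],0],[[0.003,0,0.0075],0],[[0.003,0,0.0075],0],[[0.003,0,0.0075],0]])

```text
clock: 3.45
tool_pos: [0.5031, 0.0982, 0.1011]
orientation: [180.0, -0.0, -97.0]
force: [-0.6, -0.2, 0.3]
opening: 0.061
gripper_force: 0.0
```

```bash
python3 go.py 0.504 0.098 0.1005 -97.0
```

```text
pose [0.5031 0.0982 0.1011] [ 1.7999e+02 -1.0000e-02 -9.7000e+01] F [-0.6 -0.2  0.3] open 0.061 grip 0.0 t 3.45
delta [ 0.0001 -0.0011  0.0008] turn -0.0
```

>>> send_rows(deltas=[[[0,0,0.0015],0],[[0,0,0.0015],0],[[0,0,0.0015],0],[[0,0,0.0015],0],[[0,0,0.0015],0]])

```text
clock: 3.87
tool_pos: [0.5032, 0.0983, 0.1001]
orientation: [-180.0, 0.0, -97.0]
force: [-0.1, 0.2, 0.8]
opening: 0.0614
gripper_force: 0.0
```

>>> send_rows(deltas=[[[0,0,0],0],[[0,0,0],0],[[0,0,0],0],[[0,0,0],0],[[0,0,0],0]], gripper=0.0)

```text
clock: 4.28
tool_pos: [0.5032, 0.0983, 0.1001]
orientation: [-180.0, 0.0, -97.0]
force: [0.3, -0.3, 0.6]
opening: 0.0335
gripper_force: 0.0
```

>>> send_rows(deltas=[[[0,0,0],0],[[0,0,0],0],[[0,0,0],0],[[0,0,0],0],[[0,0,0],0]])

```text
clock: 4.7
tool_pos: [0.5032, 0.0983, 0.1001]
orientation: [-180.0, 0.0, -97.0]
force: [0.5, 0.4, 0.8]
opening: 0.0168
gripper_force: 30.0
```

>>> send_rows(deltas=[[[0,0,-0.007],0],[[0,0,-0.014],0],[[0,0,-0.021],0],[[0,0,-0.028],0],[[0,0,-0.0325],0]])

```text
clock: 5.12
tool_pos: [0.5034, 0.0984, 0.1271]
orientation: [-180.0, 0.0, -97.0]
force: [0.9, 0.5, -0.9]
opening: 0.017
gripper_force: 30.0
```

```bash
python3 go.py 0.504 0.098 0.1005 -97.0
python3 - <<'E'
from plant import ctrl
import cv2,numpy as np
p=ctrl.snapshot("scene")
a=p["color"][100:300,120:390,::-1]
cv2.imwrite("pics/s2.png",cv2.resize(a,None,fx=2.8,fy=2.8,interpolation=cv2.INTER_CUBIC))
E
```

```text
pose [0.5034 0.0984 0.1271] [-1.7995e+02  4.0000e-02 -9.7000e+01] F [ 0.9  0.5 -0.9] open 0.017 grip 29.999788999557495 t 5.1167
delta [ 0.0004 -0.0008  0.0333] turn -0.0
```

View pics/s2.png

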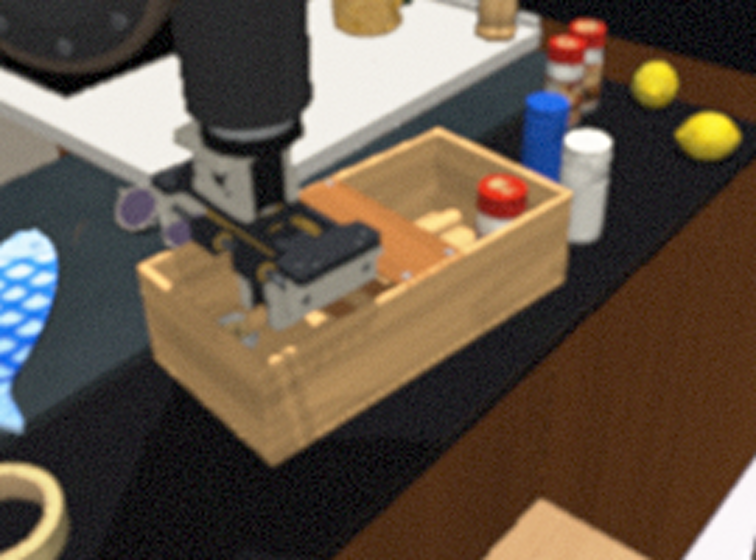

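>>> send_rows(deltas=[[[-0.0045,0,-0.009],0],[[-0.009,0,-0.018],0],[[-0.0135,0,-0.027],0],[[-0.018,0,-0.036],0],[[-0.0225,0,-0.044],0]])

```text
clock: 5.58
tool_pos: [0.5054, 0.1166, 0.1621]
orientation: [-180.0, 0.0, -97.0]
force: [-0.4, -0.4, -3.2]
opening: 0.0172
gripper_force: 30.0
```

```bash
python3 go.py 0.504 0.098 0.1005 -97.0
python3 - <<'E'
from plant import ctrl
import cv2,numpy as np
p=ctrl.snapshot("scene")
a=p["color"][100:300,120:390,::-1]
cv2.imwrite("pics/s3.png",cv2.resize(a,None,fx=2.8,fy=2.8,interpolation=cv2.INTER_CUBIC))
E
```

```text
pose [0.5054 0.1166 0.1621] [-1.7999e+02  1.0000e-02 -9.7000e+01] F [-0.4 -0.4 -3.2] open 0.0172 grip 29.99946266412735 t 5.5833
delta [ 0.0233 -0.001   0.0771] turn 0.0
```

View pics/s3.png

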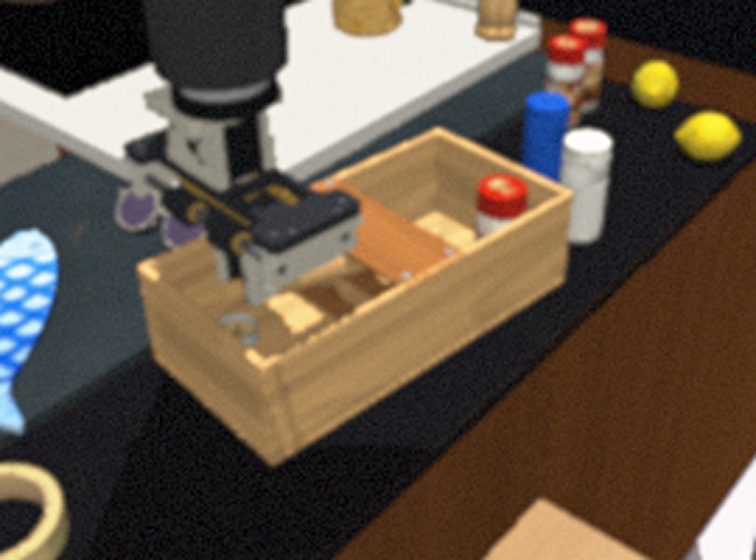

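>>> send_rows(deltas=[[[-0.006,0,-0.0075],0],[[-0.0125,0,-0.015],0],[[-0.019,0,-0.0225],0],[[-0.025,0,-0.03],0],[[-0.031,0,-0.0375],0]])

```text
clock: 6.05
tool_pos: [0.5085, 0.1414, 0.1919]
orientation: [-180.0, 0.0, -97.0]
force: [-0.4, -0.3, -2.7]
opening: 0.0169
gripper_force: 30.0
```

>>> send_rows(deltas=[[[-0.0125,0,-0.01],0],[[-0.025,0,-0.02],0],[[-0.0375,0,-0.03],0],[[-0.05,0,-0.04],0],[[-0.0625,0,-0.05],0]])

```text
clock: 6.47
tool_pos: [0.5147, 0.1917, 0.2323]
orientation: [-180.0, 0.0, -97.0]
force: [0.1, -0.7, -0.2]
opening: 0.0171
gripper_force: 30.0
```

```bash
python3 go.py 0.504 0.098 0.1005 -97.0
python3 - <<'E'
from plant import ctrl
import cv2,numpy as np
p=ctrl.snapshot("scene")
a=p["color"][80:300,100:390,::-1]
cv2.imwrite("pics/s4.png",cv2.resize(a,None,fx=2.7,fy=2.7,interpolation=cv2.INTER_CUBIC))
E
```

```text
pose [0.5147 0.1917 0.2323] [-1.7998e+02  1.0000e-02 -9.6980e+01] F [ 0.1 -0.7 -0.2] open 0.0171 grip 29.999075531959534 t 6.4667
delta [ 0.1178 -0.001   0.1647] turn 0.0
```

View pics/s4.png

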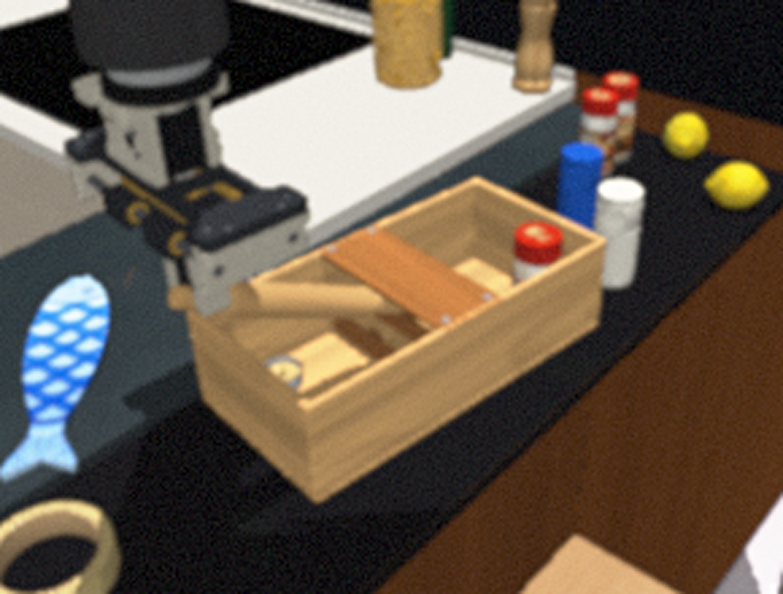

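>>> send_rows(deltas=[[[-0.0125,0,-0.004],0],[[-0.025,0,-0.008],0],[[-0.0375,0,-0.012],0],[[-0.05,0,-0.016],0],[[-0.0625,0,-0.025],0]])

```text
clock: 6.93
tool_pos: [0.5203, 0.2408, 0.2507]
orientation: [179.9, -0.1, -97.0]
force: [0.1, -0.3, -1.6]
opening: 0.0174
gripper_force: 30.0
```

>>> send_rows(deltas=[[[-0.01,0,-0.02],0],[[-0.015,0,-0.045],0],[[-0.015,0,-0.07],0],[[-0.015,0,-0.095],0],[[-0.015,0,-0.12],0]])

```text
clock: 7.35
tool_pos: [0.522, 0.2525, 0.3485]
orientation: [180.0, -0.0, -97.0]
force: [0.5, 0.6, -1.3]
opening: 0.0173
gripper_force: 30.0
```

>>> send_rows(deltas=[[[0,0,-0.025],0],[[0,0,-0.05],0],[[0,0,-0.075],0],[[0,0,-0.1],0],[[0,0,-0.11],0]])

```text
clock: 7.77
tool_pos: [0.5226, 0.2525, 0.4387]
orientation: [-179.8, 0.1, -97.0]
force: [0.6, -0.0, -0.9]
opening: 0.0165
gripper_force: 30.0
```

```bash
python3 go.py 0.504 0.098 0.1005 -97.0
python3 - <<'E'
from plant import ctrl
import cv2,numpy as np
p=ctrl.snapshot("scene")
cv2.imwrite("pics/s5.png",p["color"][:,:,::-1])
E
```

```text
pose [0.5226 0.2525 0.4387] [-1.7982e+02  1.3000e-01 -9.6990e+01] F [ 0.6 -0.  -0.9] open 0.0165 grip 29.998845756053925 t 7.7667
delta [ 1.945e-01 -4.000e-04  4.227e-01] turn 0.0
```

View pics/s5.png

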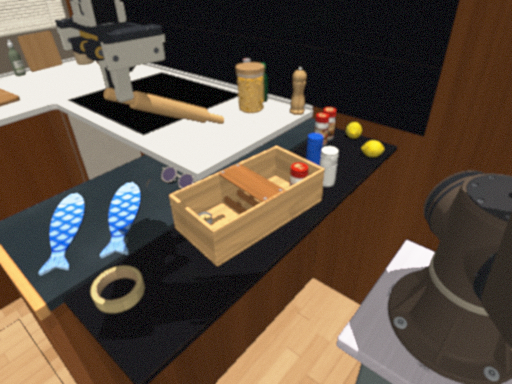

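>>> send_rows(deltas=[[[0,0,-0.02],0],[[0,0,-0.02],0],[[0,0,-0.02],0],[[0,0,-0.02],0],[[0,0,-0.02],0]])

```text
clock: 8.23
tool_pos: [0.5218, 0.2519, 0.4499]
orientation: [179.9, -0.1, -97.0]
force: [0.6, -0.4, -1.3]
opening: 0.0172
gripper_force: 30.0
```

>>> send_rows(deltas=[[[0,0,0],0],[[0,0,0],0],[[0,0,0],0],[[0,0,0],0],[[0,0,0],0]])

```text
clock: 8.65
tool_pos: [0.522, 0.2519, 0.4512]
orientation: [180.0, -0.0, -97.0]
force: [-0.5, 0.5, -1.7]
opening: 0.0172
gripper_force: 30.0
```

>>> send_rows(deltas=[[[0,0,0],0],[[0,0,0],0],[[0,0,0],0],[[0,0,0],0],[[0,0,0],0]])

```text
clock: 9.07
tool_pos: [0.522, 0.2519, 0.4513]
orientation: [-180.0, 0.0, -97.0]
force: [0.0, 0.2, -2.1]
opening: 0.0171
gripper_force: 30.0
```

Run:
```python
from plant import ctrl
from h import *
p=ctrl.snapshot("top")
for t,z in(("jar_center",.112),("candle_center",.021)):
    print(t,[(world(p,np.array(d["xy"])*[512,384],z)[0].round(3),round(d["conf"],2)) for d in ctrl.boxes_of(p,t)])
o=ctrl.get_obs();print(o["tool_pos"],o["opening"],o["gripper_force"],o["qvel"])
print(ctrl.close_job())
```

```text
jar_center [(array([ 0.488, -0.277,  0.112]), 0.72), (array([ 0.424, -0.11 ,  0.112]), 0.66), (array([ 0.417, -0.238,  0.112]), 0.64)]
candle_center [(array([0.564, 0.085, 0.021]), 0.73)]
[0.52204868 0.25192949 0.45127535] 0.016885126645530567 29.998320043087006 [ 0.03504235 -0.0248847  -0.00521321 -0.01104382 -0.08180688 -0.00517484]
the job is handed in; nothing more can be done
None
```

The pin is out of the box and held still in the fingers, with its lowest point at least about 7 cm above the box top; the last readings put the jar within 6 mm and the tea light within about 13 mm of their first positions, roughly the detectors' accuracy, and the job was handed in at about 9 s with no verdict returned.

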